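Prop the test box cover open on its stay

ROBOT

A 6-joint arm with a two-finger parallel gripper is mounted at the origin on the work surface. World frame = base frame: x ahead of the robot, y to its left, z up, the work surface at z = 0. Lengths are in mm, angles in rad, forces in N, time in s.
With the tool pointing down it reaches from about 350 to 775 mm from the base axis. Payload 7.3 kg.
Tool frame: the origin (TCP) lies midway between the tips of the shut fingers; the grasp point (between the pads) lies 19 mm behind it (bot.tcp_to_grasp is the distance from the TCP to the grasp point, in mm); z points along the fingers, y is the line along which they close (so a half turn about z gives the same grasp; the last joint's range is limited). The gripper opens to 92 mm and grips with 3 to 60 N. Pads are 19 mm wide; open, the fingers measure 130 mm over their backs; the gripper's body (75 mm by 190 mm) begins 47 mm behind the grasp point.
Start: joints at [-1.488, 0.342, 1.524, -0, 1.275, -0.146], TCP at [119.096, -511.336, 187.941] pointing down, gripper open.
Joint ranges: [-2.53, 2.53], [-0.77, 2.02], [0.04, 2.7], [-1, 4.14], [0.28, 2.66], [-3.11, 3.11]. Speed limits (rad/s): [2.57, 2.57, 3.14, 3.14, 3.14, 3.14].

INTERFACE

Orientations are given as [roll, pitch, yaw] about the fixed x, y, z axes, in that order (R = Rz(yaw) Ry(pitch) Rx(roll)).
In Python, from plant import bot, viewer gives the robot as it stands. The module is installed in compiled form; this text tells all that it offers.
- The arm moves only by the shell command python3 -m handwheel 'ROWS'. ROWS is text: rows parted by semicolons, each of 7 numbers parted by spaces: the shift along the tool's x, y, z scaled (see below), then the turn, a rotation vector about the tool's x, y, z scaled (see below), then the opening, from -1 (shut) to 1 (fully open), so that 0 is half open. In form: tx ty tz rx ry rz gripper; .... A call has 1 to 8 rows; each row is the pose to reach, as a shift and turn from the pose commanded when the call began, along the tool's axes at that moment, turning the shorter way round; what a row does not reach only later rows make up. The controller multiplies each number of a shift by 10 cm and each number of a turn by pi rad. A row lasts 1/12 s, in which the tool goes at most 41.7 mm and 7.16 degrees, less where a joint would pass 70% of its speed; a pose out of reach is approached as far as the arm can. A call with a number of a shift or a turn outside -1 to 1 is refused whole. A call with a gripper value outside its range is refused whole. The fingers move at their own pace and stop on an object; the grip force is fixed at half the most. Time passes only in rows, so rows that repeat a pose let the fingers close. It gives the time, the measured TCP pose, the force, the opening and the grip force at its end, in the units of the state.
- bot.get_obs(): the state, without advancing time (a new reading comes with each control period).
- viewer.capture(name): name is "side" or "top" or "wrist"; returns a dict with "frame" (384x512x3 uint8, red, green, blue), "fov_y" (degrees; the focal length in pixels is half the picture's height over the tangent of half this angle, whatever the lens; pixels are square), "cx", "cy" (the principal point, pixels), "T" (4x4, takes a point from camera to world coordinates). Camera axes: x right, y down, z forward; pixel columns grow to the right and rows downward; lengths in mm; the calibration is good to about 2 mm. A picture is of the moment at which its call begins. There is no depth.
- bot.close_job(): hands the job in; it is judged then, once.
Trained networks look in a picture, given as the dict that the camera call returned (one of the last four; its "shot" number tells which), for a name from the list of things; names that differ only in an ending like _2 or _b are one class to them, and where a whole thing is asked for, a point or a joint stands for the part that bears it (a point fixed in the world has none). Each returns a list of dicts, best first, with "score" (0 to 1); they miss things now and then, are a little off and sometimes report something else, mostly with a low value. They report only what shows in the picture. A call takes as long as a camera call.
- viewer.recognise(target, picture): "centre" ([column, row] in pixels, amid what is visible of it).
- viewer.cut_out(target, picture): "pixels" (384x512 bool, what is visible of it) and "centre" ([column, row] in pixels, amid what is visible of it).
The state is a dict: "time": time; "joint_positions": joint angles; "dq": joint speeds; "tau": joint torques, N m; "tool_pos": TCP position; "tcp_rot": TCP orientation; "contact_force": force on the tool from outside, world axes, zero at the start; "moment": the same for the moment, N m; "grip_width": finger opening in mm; "finger_force": force on a finger pad.
Only numpy, scipy, OpenCV 4.12 (cv2) and the standard library are available. Lean on these libraries where they do the work, as an engineer would, in place of code of your own. Each camera call takes 0.05 s, during which the arm holds its last target. There are 200 camera calls.

TASK

Prop the cover of the aluminium test box open on its stay so that the board inside can be worked on: swing the cover right back past upright, flip the stay up past upright, then bring the cover down gently, never letting it drop, until the stay's pin sits fully home in a notch of the toothed strip under the cover's edge, not caught on a tooth's tip, and carries the cover at about half open. Let go, and leave the other things on the bench where they are.

Things in the scene. Friction and masses are not known exactly. Their poses are not given: they have to be found in the camera images.
- test_box: aluminium test box fixed to the bench, a circuit board inside; 180 (x) x 170 (y) x 95 mm high, walls 5 mm. Origin: centre of its underside. The cover's hinge runs along its +y rim, the handle is over its -y side, the stay is outside its +x side. It stands upright, its yaw within about 0.25 rad of zero
- cover (a joint): angle of the hinged cover (rad): 0 shut, 1.57 upright, 1.95 leaning back against its stop, where it rests by its own weight. Short of upright it falls shut (it weighs 0.3 to 0.6 kg, hinge nearly free)
- cover_hinge (a point): point on the cover's hinge axis (parallel to the box's x), midway along; its frame turns with the cover: x along the hinge, -y along the cover towards the handle, z out of its top face. The cover is an aluminium plate 180 x 170 x 5 mm, its underside at z = 0, resting on the box's rim when shut
- rack (a point): toothed steel strip along the cover's +x edge, outside the box: point on its flat underside (z = 0 of the hinge's frame), 98 mm from the hinge's middle in x, 90 mm from the hinge. It is 16 mm wide, 47 to 132 mm from the hinge. Three teeth point down, 9 mm tall, 5 mm thick, 92, 109 and 126 mm from the hinge; a notch is the corner on a tooth's hinge side (12 mm gaps)
- cover_handle (a point): middle of the cover's handle, a round steel bar 10 mm thick and 100 mm long, parallel to the hinge, 215 mm from the hinge axis, 4 mm above the plane of the cover's underside, and standing 45 mm clear of the cover's front edge
- stay (a joint): angle of the stay (rad): 0 level, towards the handle side (it starts between 0 and 0.3), 1.57 upright, 1.83 at its stop, leaning towards the cover's hinge. Its pivot is a little stiff (about 0.03 N m): it stays where it is left. At some places of its foot a stay left at the stop meets a tooth's tip and jams there; left a little short of the stop it meets the rack farther from the hinge
- stay_pivot (a point): pivot of the stay on its foot, clamped outside the box's +x wall: 112 mm from the box's middle in x, 75 mm above the bench, 60 to 100 mm from the cover's hinge line (it varies). Its axis is parallel to the cover's hinge. The stay is a flat steel bar, 95 mm from the pivot to the pin at its free end, 6 mm thick, 10 mm high
- stay_pin (a point): point on the stay's pin, 8 mm thick, a round steel cross bar parallel to the hinge through the stay's free end: this point is 10 mm from the stay on the box side, on the short stub that goes under the rack strip
- stay_grip (a point): point on the same cross bar, 35 mm outward (away from the box) from the stay, a place to take hold of it; the bar runs 60 mm outward and ends in a 14 mm black ball
- radio: handheld two-way radio lying flat, black, 55 x 120 x 34 mm with a stub antenna; loose bystander, origin on its underside
- fan: small square black cooling fan, 60 x 60 x 25 mm, lying flat; loose bystander, origin on its underside
- parts_cup: small white cup, 64 mm across, 50 mm high; loose bystander, origin on its underside
- screwdriver: screwdriver lying flat, 170 mm long; loose bystander, origin under it, on the bench
- nut_driver: short driver lying flat, 150 mm long; loose bystander, origin under it, on the bench
- pliers: small pliers lying flat, about 120 mm long; loose bystander, origin on its underside
- screw_tray: low open grey tray, 100 x 140 x 28 mm; loose bystander, origin on its underside

How it is judged (in metres and radians):
On the way, in this order (a step that is already met when the one before it is completed fails the run):
1. the cover is swung back past upright (value of joint cover above 1.62 rad), for 0.1 s.
2. the stay is flipped up past upright while the cover stands open (value of joint stay above 1.6 rad and value of joint cover above 1.3 rad), for 0.1 s.
At the end, for the whole second after the job is handed in: the cover rests still, between 0.6 and 1.25 rad open, on the stay standing between 1.2 rad and its stop, with the pin's axis within 8 mm of the underside of the toothed strip (seated against it, not on a tooth's tip) and on the hinge side of one of the teeth, 60 to 124 mm from the hinge (value of joint cover between 0.6 and 1.25 rad and z of stay_pin in the frame of cover_hinge between -0.008 and 0.002 m and y of stay_pin in the frame of cover_hinge between -0.124 and -0.06 m and value of joint stay above 1.2 rad and velocity of joint cover between -0.05 and 0.05 rad/s); the robot touches nothing.
It fails at once if the cover is let drop (falls faster than 3 rad/s) (velocity of joint cover below -3 rad/s).
It fails at once if a thing lying about (radio, fan, cup, drivers, pliers or tray) is moved by more than 40 mm (distance of any of radio, fan, parts_cup, screwdriver, nut_driver, pliers, screw_tray from where it was at the start of the episode above 0.04 m).
It also fails if it takes over 72 s, if anything falls off the work surface, if the arm or the gripper's body presses on something with over 40 N, if the wrist force passes 120 N, or if a joint passes its speed limit or range.

## Working session

There is one attempt and no reset: what is moved stays moved. The work goes in short steps, Python scripts to look and compute and a shell command to move; the robot and the scene stay as the last step left them, time stands still between calls to the robot, and variables do not carry over. Pictures are saved under pics/ and viewed, at most 14 in all, crops included, and the job is handed in when it is done.

```bash
mkdir -p pics; ls; python3 - <<'E'
from plant import bot, viewer
import cv2,numpy as np
o=bot.get_obs();print({k:np.round(v,3) for k,v in o.items()})
for n in("side","top"):
    p=viewer.capture(n);cv2.imwrite(f"pics/{n}0.png",p["frame"][:,:,::-1]);print(n,p["fov_y"],p["cx"],p["cy"],np.round(p["T"],3).tolist())
    for t in["test_box","cover_hinge","rack","cover_handle","stay_pivot","stay_pin","stay_grip"]:
        r=viewer.recognise(t,p);print(t,[(np.round(d["centre"],1).tolist(),round(d["score"],2)) for d in r[:2]])
E
```

```text
pics
{'time': np.float64(0.0), 'joint_positions': array([-1.488,  0.343,  1.525, -0.   ,  1.275, -0.146]), 'dq': array([-0.001,  0.002, -0.001,  0.001, -0.001,  0.   ]), 'tau': array([ 1.0000e-03, -4.3124e+01, -2.4422e+01,  7.2000e-02,  5.6000e-02,
       -0.0000e+00]), 'tool_pos': array([ 119.036, -510.847,  187.249]), 'tcp_rot': array([-3.14 , -0.   ,  0.229]), 'contact_force': array([-0.211, -1.697,  0.504]), 'moment': array([-0.009,  0.   ,  0.006]), 'finger_force': np.float64(0.0), 'grip_width': np.float64(91.972)}
side 57.856739003534415 257.7830652129059 193.93844249364182 [[-0.736, -0.521, 0.433, 201.591], [-0.677, 0.559, -0.478, 452.177], [0.007, -0.646, -0.764, 781.509], [0.0, 0.0, 0.0, 1.0]]
test_box [([268.3, 237.8], 0.65), ([340.3, 196.6], 0.36)]
cover_hinge [([269.7, 226.4], 0.63)]
rack [([270.8, 227.5], 0.8)]
cover_handle [([272.5, 229.1], 0.62), ([376.8, 209.4], 0.19)]
stay_pivot [([310.2, 168.2], 0.63), ([264.0, 180.5], 0.48)]
stay_pin [([260.8, 181.4], 0.66)]
stay_grip [([268.6, 182.8], 0.7)]
top 49.974436828863105 252.7602702597441 193.24977324131393 [[-0.014, -0.997, 0.072, 526.711], [-0.999, 0.016, 0.036, -4.736], [-0.037, -0.072, -0.997, 1111.267], [0.0, 0.0, 0.0, 1.0]]
test_box [([233.0, 238.8], 0.91)]
cover_hinge [([234.1, 235.8], 0.77)]
rack [([345.3, 196.7], 0.73), ([233.9, 234.8], 0.58)]
cover_handle [([232.9, 237.6], 0.65)]
stay_pivot [([271.1, 195.3], 0.78), ([281.2, 142.3], 0.67)]
stay_pin [([272.9, 193.3], 0.47)]
stay_grip [([269.6, 195.1], 0.64)]
```

```bash
python3 - <<'E'
import cv2
a=cv2.imread("pics/top0.png");b=cv2.imread("pics/side0.png")
cv2.imwrite("pics/top0c.png",cv2.resize(a[120:320,150:417],(800,600),interpolation=cv2.INTER_CUBIC))
cv2.imwrite("pics/side0c.png",cv2.resize(b[100:340,120:440],(800,600),interpolation=cv2.INTER_CUBIC))
E
```

```text
(no output)
```

View pics/top0c.png

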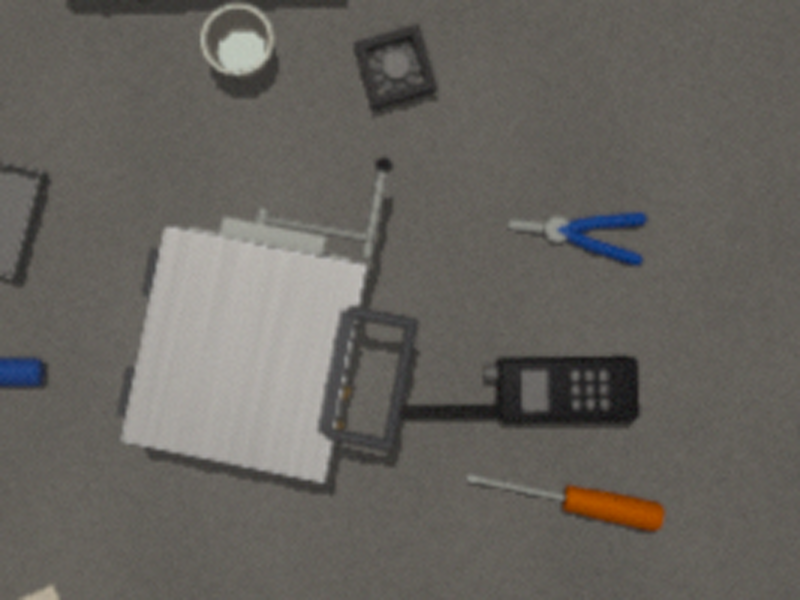

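View pics/side0c.png

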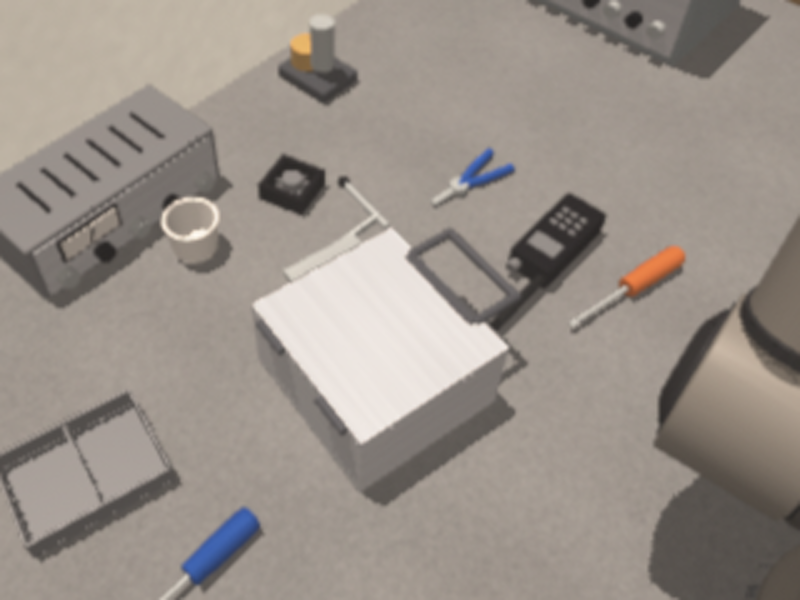

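View pics/top0.png

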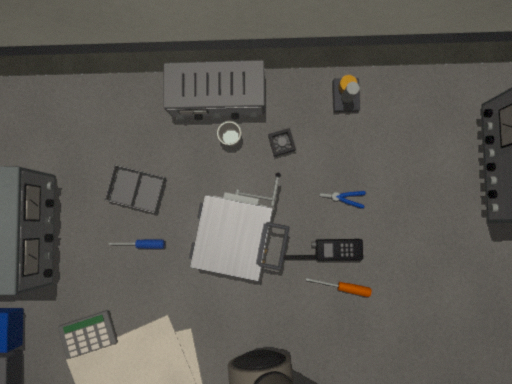

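The top view shows the box with its cover shut. In the crop, the hinge edge is at left (165,228)-(122,440), the handle bar is at about (400,390), and the stay's cross bar runs from the ball at (383,163) to (370,255). The stay pivot is at about (262,215). I'll fit the box pose, the pivot distance and the stay angle to these points in both views.

```bash
cat > h.py <<'E'
import numpy as np
from scipy.spatial.transform import Rotation as R
def proj(p,P):
    f=192/np.tan(np.radians(p["fov_y"]/2)); c=(np.linalg.inv(p["T"])@np.r_[P,1])[:3]
    return np.array([p["cx"]+f*c[0]/c[2],p["cy"]+f*c[1]/c[2]])
def b2w(q,P): 
    return R.from_euler('z',q[2]).apply(P)+[q[0],q[1],0]
def stay(d,th,x): return np.array([x,85-d-95*np.cos(th),75+95*np.sin(th)])
E
python3 - <<'E'
from plant import bot, viewer
import numpy as np
from scipy.optimize import least_squares
from h import *
pt=viewer.capture("top");ps=viewer.capture("side")
T=lambda x,y:np.array([150+x*267/800,120+y/3]);S=lambda x,y:np.array([120+x/2.5,100+y/2.5])
# offset -0.5 px for resize centre conventions ignored
ob=[]
for p,pts in((pt,[T(165,228),T(366,263),T(325,484),T(122,440)]),(ps,[S(255,305),S(390,232),S(507,350),S(365,442)])):
    for m,c in zip(pts,[(90,85),(90,-85),(-90,-85),(-90,85)]): ob.append((p,m,'c',c))
ob+=[(pt,T(383,163),'s',172),(pt,T(371,250),'s',106),(ps,S(344,181),'s',172)]
ob+=[(pt,T(400,388),'h',0)]
ob+=[(pt,T(262,222),'p',112)]
def res(q,full=False):
    o=[]
    for p,m,k,c in ob:
        P={'c':lambda:np.array([*c,100.]),'s':lambda:stay(q[3],q[4],c),'h':lambda:np.array([0,-130,99.]),'p':lambda:np.array([c,85-q[3],75.])}[k]()
        o.append(proj(p,b2w(q,P))-m)
    return np.ravel(o)
r=least_squares(res,[430,40,-.1,80,.15],loss='soft_l1')
print(np.round(r.x,3));print(np.round(r.fun.reshape(-1,2),1).tolist())
np.save('q.npy',r.x);q=r.x
for n,P in(("handle",(0,-130,99.)),("hinge",(0,85,95.)),("grip",stay(q[3],q[4],152)),("pivot",(112,85-q[3],75))):print(n,b2w(q,P).round(1))
E
```

```text
[ 4.90033e+02  8.54540e+01 -2.03000e-01  7.71950e+01  2.51000e-01]
[[-0.4, -0.0], [0.2, 1.1], [0.2, 0.4], [-0.4, 1.5], [-1.6, -0.4], [0.3, -2.3], [0.9, -1.6], [-1.1, 0.7], [0.3, 1.8], [-0.6, -1.0], [-0.0, -0.0], [0.2, -0.8], [0.3, -0.3]]
handle [463.9 -41.9  99. ]
hinge [507.1 168.7  95. ]
grip [622.  -27.6  98.5]
pivot [601.3  70.6  75. ]
```

```bash
python3 -m handwheel '0 0 0 0 0 0.1375 -0.4;0 0 0 0 0 0.1375 -0.4;0 0 0 0 0 0.1375 -0.4;0 0 0 0 0 0.1375 -0.4'
python3 -m handwheel '0.48 -1 0 0 0 0 -0.4;0.48 -1 0 0 0 0 -0.4;0.48 -1 0 0 0 0 -0.4'
python3 -m handwheel '0.48 -1 0 0 0 0 -0.4;0.48 -1 0 0 0 0 -0.4;0.48 -1 0 0 0 0 -0.4'
python3 -m handwheel '0.48 -1 0 0 0 0 -0.4;0.48 -1 0 0 0 0 -0.4;0.48 -1 0 0 0 0 -0.4'
python3 -m handwheel '0.48 -1 0 0 0 0 -0.4;0.48 -1 0 0 0 0 -0.4;0.48 -1 0 0 0 0 -0.4'
python3 -m handwheel '0.48 -1 0 0 0 0 -0.4;0.48 -1 0 0 0 0 -0.4;0.48 -1 0 0 0 0 -0.4;0.48 -1 0 0 0 0 -0.4;0.48 -1 0 0 0 0 -0.4'
python3 - <<'E'
from plant import bot,viewer
import cv2,numpy as np
from h import *
o=bot.get_obs();q=np.load('q.npy')
print(o['tool_pos'].round(1),o['tcp_rot'].round(3),o['joint_positions'].round(2))
A=R.from_euler('xyz',o['tcp_rot'])
print("handle in tool",A.inv().apply(b2w(q,np.array([0,-130,99.]))-o['tool_pos']).round(1))
p=viewer.capture("wrist");cv2.imwrite("pics/w1.png",p["frame"][:,:,::-1])
print(proj(p,b2w(q,np.array([-50,-130,99.]))),proj(p,b2w(q,np.array([50,-130,99.]))))
E
```

```text
time: 1.23
tool_pos: [119.1, -511.3, 187.9]
tcp_rot: [3.141, -0.0, -0.21]
contact_force: [0.1, -0.4, 0.1]
grip_width: 69.2
finger_force: 0.0
time: 1.48
tool_pos: [187.3, -420.5, 187.6]
tcp_rot: [-3.14, -0.0, -0.204]
contact_force: [0.5, 0.2, 0.1]
grip_width: 49.9
finger_force: 0.0
time: 1.73
tool_pos: [254.7, -332.0, 188.0]
tcp_rot: [-3.141, -0.0, -0.203]
contact_force: [-0.1, 1.0, 0.0]
grip_width: 30.2
finger_force: 0.0
time: 1.98
tool_pos: [321.9, -243.9, 188.1]
tcp_rot: [-3.141, -0.001, -0.202]
contact_force: [-0.7, -0.3, 0.2]
grip_width: 27.3
finger_force: 0.0
time: 2.23
tool_pos: [389.3, -155.6, 188.2]
tcp_rot: [-3.141, -0.001, -0.202]
contact_force: [0.7, -1.1, -0.8]
grip_width: 27.5
finger_force: 0.0
time: 2.65
tool_pos: [455.4, -68.9, 187.7]
tcp_rot: [3.141, 0.0, -0.2]
contact_force: [-0.1, -0.3, -0.2]
grip_width: 27.8
finger_force: 0.0
[455.4 -68.9 187.7] [ 3.141  0.    -0.2  ] [-0.32  0.22  1.69 -0.    1.23  1.45]
handle in tool [  3.  -28.2  88.7]
[228.98452805 227.70984936] [226.45238827 132.78893135]
```

View pics/w1.png

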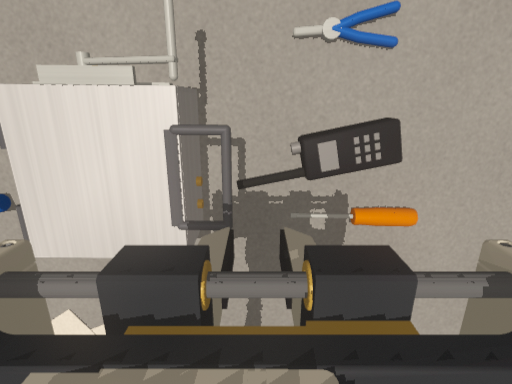

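The predicted handle bar, (229,228)-(226,133), lies on the real one in the wrist picture. I'll descend and grip it.

```bash
python3 -m handwheel '0.03 -0.28 0 0 0 0 -0.4;0.03 -0.28 0.4 0 0 0 -0.4;0.03 -0.28 0.7 0 0 0 -0.4;0.03 -0.28 0.7 0 0 0 -0.4;0.03 -0.28 0.7 0 0 0 -0.4'
python3 -m handwheel '0 0 0.37 0 0 0 -0.4;0 0 0.37 0 0 0 -0.4;0 0 0.37 0 0 0 -0.4;0 0 0.37 0 0 0 -1;0 0 0.37 0 0 0 -1;0 0 0.37 0 0 0 -1;0 0 0.37 0 0 0 -1;0 0 0.37 0 0 0 -1'
python3 -m handwheel '0 0 0 0 0 0 -1;0 0 0 0 0 0 -1'
```

```text
time: 3.12
tool_pos: [462.4, -44.1, 117.5]
tcp_rot: [3.141, 0.003, -0.205]
contact_force: [-0.3, 0.1, 0.4]
grip_width: 27.4
finger_force: 0.0
time: 3.78
tool_pos: [464.0, -43.3, 81.6]
tcp_rot: [3.141, -0.001, -0.203]
contact_force: [0.7, -0.1, 0.0]
grip_width: 1.7
finger_force: 0.0
time: 3.95
tool_pos: [463.7, -43.2, 81.1]
tcp_rot: [3.142, -0.0, -0.203]
contact_force: [-0.4, 0.7, -0.2]
grip_width: 0.3
finger_force: 0.0
```

```bash
python3 - <<'E'
from plant import bot,viewer
import cv2,numpy as np
from h import *
q=np.load('q.npy')
p=viewer.capture("side");s=viewer.capture("wrist")
print(proj(p,b2w(q,np.array([-50,-130,99.]))),proj(p,b2w(q,np.array([50,-130,99.]))),proj(p,bot.get_obs()['tool_pos']))
cv2.imwrite("pics/s2.png",np.hstack([cv2.resize(p["frame"][130:290,190:350],(400,400),interpolation=2),cv2.resize(s["frame"][60:360,100:400],(400,400))])[:,:,::-1])
E
```

```text
[326.11871229 218.21336005] [299.53573071 192.70606487] [311.91977053 209.24169061]
```

View pics/s2.png

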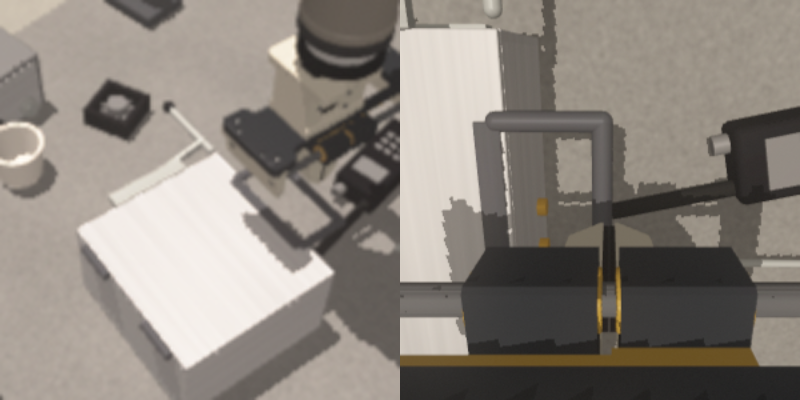

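```bash
python3 - <<'E'
from plant import bot,viewer
import cv2,numpy as np
from h import *
q=np.load('q.npy')
s=viewer.capture("wrist");o=bot.get_obs();print(o['tool_pos'].round(1))
for z in(60,70,80,90,99,110):
  print(z,proj(s,b2w(q,np.array([50,-130,z]))).round(1),proj(s,b2w(q,np.array([90,-85,z+1]))).round(1))
print("tcp",proj(s,o['tool_pos']),np.round(s["T"],2).tolist())
E
```

```text
[463.6 -43.2  80.9]
60 [253.3 146.3] [189.2  89.5]
70 [253.2 148.4] [185.9  88.9]
80 [253.  150.7] [182.2  88.3]
90 [252.8 153.2] [178.2  87.6]
99 [252.6 155.6] [174.2  86.9]
110 [252.4 159. ] [168.7  86. ]
tcp [255.04533682 219.05799391] [[-0.2, -0.93, -0.29, 543.96], [-0.98, 0.19, 0.06, -60.87], [-0.0, 0.3, -0.95, 278.07], [0.0, 0.0, 0.0, 1.0]]
```

```bash
python3 - <<'E'
from plant import bot,viewer
import cv2,numpy as np
p=viewer.capture("side");s=viewer.capture("wrist")
cv2.imwrite("pics/s3.png",np.hstack([cv2.resize(p["frame"][165:245,265:345],(400,400),interpolation=2),cv2.resize(s["frame"][140:300,175:335],(400,400),interpolation=2)])[:,:,::-1])
E
```

```text
(no output)
```

View pics/s3.png

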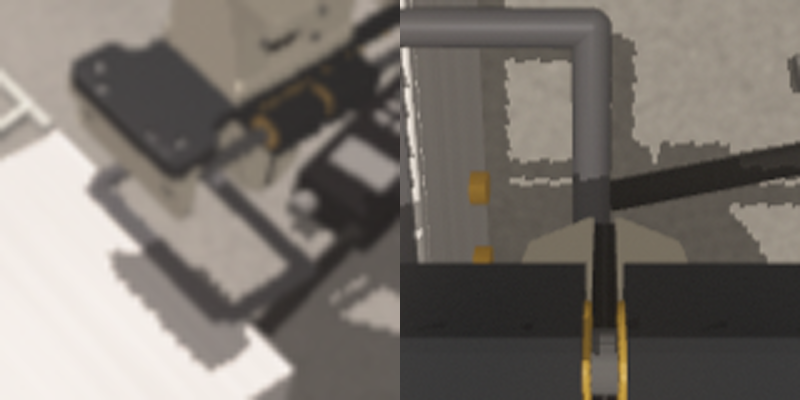

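```bash
python3 -m handwheel '0 0 -0.1 0 0 0 -1;0 0 -0.2 0 0 0 -1;0 0 -0.3 0 0 0 -1;0 0 -0.3 0 0 0 -1;0 0 -0.3 0 0 0 -1'; python3 - <<'E'
from plant import bot,viewer
import cv2,numpy as np
p=viewer.capture("side");s=viewer.capture("wrist");print(bot.get_obs()['tool_pos'],bot.get_obs()['contact_force'])
cv2.imwrite("pics/s4.png",np.hstack([cv2.resize(p["frame"][145:265,245:365],(400,400),interpolation=2),cv2.resize(s["frame"][60:360,100:400],(400,400),interpolation=2)])[:,:,::-1])
E
```

```text
time: 4.62
tool_pos: [463.9, -43.3, 111.0]
tcp_rot: [3.141, -0.001, -0.203]
contact_force: [0.2, 0.2, -0.3]
grip_width: 0.5
finger_force: 0.0
[463.24518693 -43.12439036 110.33507618] [-0.03164736  0.12781211 -0.99298387]
```

View pics/s4.png

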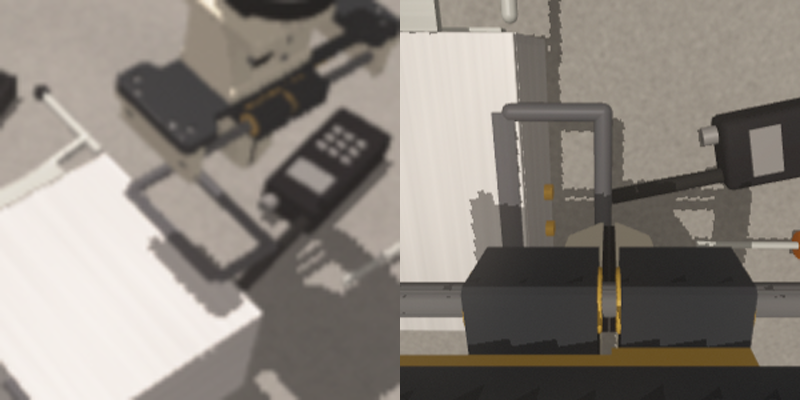

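The fingers shut on nothing: the cover stayed down and the bar passes under the tips. The pictures put the real fingertips about 25 mm above the reported TCP. I'll check the offset, then try again lower.

```bash
python3 -c "
from plant import bot;print(bot.tcp_to_grasp)"
python3 -m handwheel '0 0 0 0 0 0 -0.4;0 0 0 0 0 0 -0.4;0 0 0 0 0 0 -0.4;0 0 0 0 0 0 -0.4;0 0 0.2 0 0 0 -0.4;0 0 0.4 0 0 0 -0.4;0 0 0.57 0 0 0 -0.4;0 0 0.57 0 0 0 -0.4'
python3 -m handwheel '0 0 0 0 0 0 -0.4;0 0 0 0 0 0 -1;0 0 0 0 0 0 -1;0 0 0 0 0 0 -1;0 0 0 0 0 0 -1;0 0 0 0 0 0 -1'
```

```text
18.8
time: 5.38
tool_pos: [461.4, -42.7, 51.2]
tcp_rot: [-3.141, 0.006, -0.203]
contact_force: [-0.3, -0.2, 0.5]
grip_width: 27.4
finger_force: 0.0
time: 5.88
tool_pos: [465.2, -40.0, 55.0]
tcp_rot: [-3.136, -0.003, -0.205]
contact_force: [5.2, 18.6, -0.1]
grip_width: 9.1
finger_force: 30.0
```

Gripped: opening 9.1 mm, force 30 N. Now I'll swing the cover along its arc.

```bash
python3 -m handwheel '-0.03 -0.0 0 0 0 0 -1;-0.06 -0.06 -0.32 0 0 0 -1;-0.0 -0.14 -0.63 0 0 0 -1;-0.0 -0.26 -0.93 0 0 0 -1;0 -0.26 -0.93 0 0 0 -1;0 -0.26 -0.93 0 0 0 -1'
```

```text
time: 6.38
tool_pos: [469.1, -17.1, 148.8]
tcp_rot: [3.142, -0.003, -0.202]
contact_force: [-0.9, -0.0, -2.3]
grip_width: 8.6
finger_force: 30.0
```

```bash
python3 -m handwheel '0 -0.17 -0.28 0 0 0 -1;0 -0.37 -0.52 0 0 0 -1;0 -0.61 -0.74 0 0 0 -1;0 -0.88 -0.91 0 0 0 -1;0 -0.88 -0.91 0 0 0 -1;0 -0.88 -0.91 0 0 0 -1'
python3 -m handwheel '0 -0.29 -0.13 0 0 0 -1;0 -0.6 -0.22 0 0 0 -1;0 -0.92 -0.26 0 0 0 -1;0 -0.92 -0.26 0 0 0 -1;0 -0.92 -0.26 0 0 0 -1'
python3 -m handwheel '0 -0.32 0.01 0 0 0 -1;0 -0.64 0.06 0 0 0 -1;0 -0.85 0.12 0 0 0 -1;0 -0.85 0.12 0 0 0 -1;0 -0.85 0.12 0 0 0 -1'
```

```text
time: 6.88
tool_pos: [487.6, 67.6, 240.9]
tcp_rot: [3.139, -0.006, -0.201]
contact_force: [-3.0, -8.1, 13.5]
grip_width: 8.7
finger_force: 30.0
time: 7.3
tool_pos: [507.2, 159.9, 267.0]
tcp_rot: [-3.139, -0.007, -0.201]
contact_force: [-0.6, -1.8, 13.5]
grip_width: 9.2
finger_force: 30.0
time: 7.72
tool_pos: [524.7, 243.6, 253.2]
tcp_rot: [-3.138, -0.006, -0.202]
contact_force: [3.3, 1.5, 6.3]
grip_width: 9.3
finger_force: 30.0
```

```bash
python3 -m handwheel '0 -0.1 0.04 0 0 0 -1;0 -0.1 0.04 0 0 0 -1;0 -0.1 0.04 0 0 0 -0.2;0 -0.1 0.04 0 0 0 -0.2;0 -0.1 0.04 0 0 0 -0.2;0 -0.1 0.04 0 0 0 -0.2;0 -0.1 0.04 0 0 0 -0.2'
python3 -m handwheel '0 0 -0.4 0 0 0 -0.2;0 0 -0.8 0 0 0 -0.2;0 0 -0.8 0 0 0 -0.2'
python3 -m handwheel '0.5 0.82 0 0 0 0 -0.2;0.5 0.82 0 0 0 0 -0.2;0.5 0.82 0 0 0 0 -0.2'
python3 -m handwheel '0.5 0.82 0 0 0 0 -0.2;0.5 0.82 0 0 0 0 -0.2;0.5 0.82 0 0 0 0 -0.2'
python3 -m handwheel '0.5 0.82 0 0 0 0 -0.2;0.5 0.82 0 0 0 0 -0.2;0.5 0.82 0 0 0 0 -0.2;0.5 0.82 0.4 0 0 0 -0.2;0.5 0.82 0.8 0 0 0 -0.2;0.5 0.82 0.8 0 0 0 -0.2'
python3 -m handwheel '0 0 0.4 0 0 0 -0.2;0 0 0.8 0 0 0 -0.2;0 0 0.8 0 0 0 -0.2;0 0 0.8 0 0 0 -0.2'
python3 - <<'E'
from plant import bot,viewer
import cv2,numpy as np
from h import *
q=np.load('q.npy');o=bot.get_obs();print(o['tool_pos'].round(1),o['contact_force'].round(1))
s=viewer.capture("wrist");p=viewer.capture("side")
for x in(172,152,112,104): print(x,proj(s,b2w(q,stay(q[3],q[4],x))).round(1))
print("pivot",proj(s,b2w(q,np.array([112,85-q[3],75.]))).round(1))
A=R.from_euler('xyz',o['tcp_rot'])
print("grip in tool",A.inv().apply(b2w(q,stay(q[3],q[4],152))-o['tool_pos']).round(1))
cv2.imwrite("pics/w5.png",np.hstack([cv2.resize(s["frame"],(512,384)),cv2.resize(p["frame"][70:326,192:384],(288,384))])[:,:,::-1])
E
```

```text
time: 8.3
tool_pos: [524.2, 251.4, 247.6]
tcp_rot: [3.141, 0.001, -0.203]
contact_force: [-0.0, 0.6, -0.2]
grip_width: 35.4
finger_force: 0.0
time: 8.55
tool_pos: [526.6, 252.3, 335.9]
tcp_rot: [-3.135, -0.011, -0.203]
contact_force: [-0.4, 1.1, 0.2]
grip_width: 36.9
finger_force: 0.0
time: 8.8
tool_pos: [558.1, 156.9, 327.6]
tcp_rot: [3.139, -0.001, -0.206]
contact_force: [-0.2, 0.2, -0.1]
grip_width: 36.6
finger_force: 0.0
time: 9.05
tool_pos: [590.4, 65.9, 327.1]
tcp_rot: [3.14, -0.0, -0.208]
contact_force: [-0.7, -0.8, 0.2]
grip_width: 36.7
finger_force: 0.0
time: 9.55
tool_pos: [616.1, -18.7, 238.1]
tcp_rot: [3.141, 0.019, -0.204]
contact_force: [-0.6, 0.5, -1.9]
grip_width: 36.8
finger_force: 0.0
time: 9.88
tool_pos: [621.5, -19.0, 168.5]
tcp_rot: [3.142, 0.002, -0.203]
contact_force: [0.8, 0.2, 1.5]
grip_width: 36.7
finger_force: 0.0
[621.5 -19.  168.5] [0.8 0.2 1.5]
172 [264.4 168.2]
152 [264.2 188.6]
112 [263.8 226.9]
104 [263.8 234.2]
pivot [177.8 217.8]
grip in tool [ 2.3  8.4 69.9]
```

View pics/w5.png

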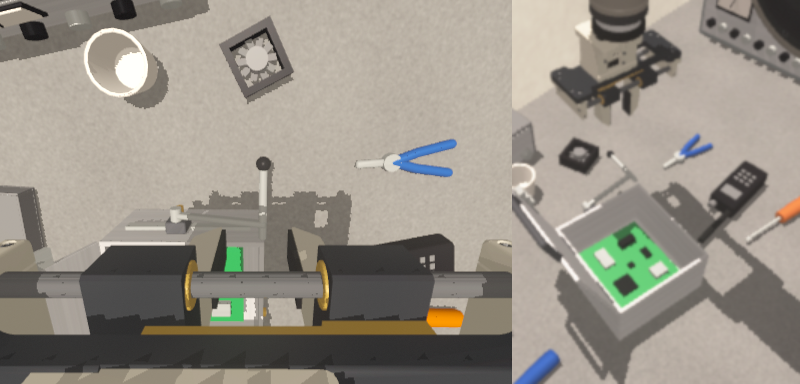

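```bash
python3 -m handwheel '0.07 0.08 0 0 0 0 -0.2;0.07 0.08 0.3 0 0 0 -0.2;0.07 0.08 0.6 0 0 0 -0.2;0.07 0.08 0.6 0 0 0 -0.2;0.07 0.08 0.6 0 0 0 -0.2'
python3 -m handwheel '0 0 0.25 0 0 0 -0.2;0 0 0.53 0 0 0 -0.2;0 0 0.53 0 0 0 -0.2;0 0 0.53 0 0 0 -0.2;0 0 0.53 0 0 0 -1;0 0 0.53 0 0 0 -1;0 0 0.53 0 0 0 -1;0 0 0.53 0 0 0 -1'
python3 -m handwheel '0 0 0 0 0 0 -1;0 0 0 0 0 0 -1'
```

```text
time: 10.4
tool_pos: [627.3, -29.4, 108.7]
tcp_rot: [3.141, 0.0, -0.204]
contact_force: [-1.0, 0.0, 0.7]
grip_width: 36.7
finger_force: 0.0
time: 11.07
tool_pos: [627.7, -29.0, 56.4]
tcp_rot: [3.142, -0.002, -0.203]
contact_force: [0.3, 0.1, 0.6]
grip_width: 14.6
finger_force: 0.0
time: 11.23
tool_pos: [627.8, -26.8, 55.4]
tcp_rot: [-3.138, -0.002, -0.203]
contact_force: [3.0, 7.8, -2.7]
grip_width: 6.9
finger_force: 30.0
```

```bash
python3 -m handwheel '0 -0.09 -0.22 0 0 0 -1;0 -0.23 -0.41 0 0 0 -1;0 -0.41 -0.56 0 0 0 -1;0 -0.41 -0.56 0 0 0 -1;0 -0.41 -0.56 0 0 0 -1'
python3 -m handwheel '0 -0.21 -0.1 0 0 0 -1;0 -0.21 -0.1 0 0 0 -1;0 -0.21 -0.1 0 0 0 -1;0 -0.21 -0.1 0 0 0 -1'
```

```text
time: 11.65
tool_pos: [636.1, 10.7, 113.2]
tcp_rot: [3.14, -0.004, -0.201]
contact_force: [-1.4, -5.7, 8.0]
grip_width: 7.0
finger_force: 30.0
time: 11.98
tool_pos: [640.6, 29.8, 124.2]
tcp_rot: [3.139, -0.006, -0.203]
contact_force: [-4.1, -6.3, 15.6]
grip_width: 6.3
finger_force: 30.0
```

```bash
python3 -m handwheel '0 -0.23 -0.07 0 0 0 -1;0 -0.23 -0.07 0 0 0 -1;0 -0.23 -0.07 0 0 0 -1;0 -0.23 -0.07 0 0 0 -1'
python3 -m handwheel '0 -0.16 0 0 0 0 -1;0 -0.16 0 0 0 0 -1;0 -0.16 0 0 0 0 -1;0 -0.16 0 0 0 0 -1'
```

```text
time: 12.32
tool_pos: [645.8, 54.0, 131.4]
tcp_rot: [-3.141, -0.006, -0.203]
contact_force: [-2.8, -0.2, 15.2]
grip_width: 5.2
finger_force: 31.1
time: 12.65
tool_pos: [649.4, 70.6, 132.0]
tcp_rot: [-3.139, -0.007, -0.203]
contact_force: [-2.6, 1.5, 18.5]
grip_width: 4.7
finger_force: 31.4
```

```bash
python3 -m handwheel '0 0 -0.04 0 0 0 -1;0 0 -0.04 0 0 0 -1;0 0 -0.04 0 0 0 -1;0 0 -0.04 0 0 0 -1'
python3 -m handwheel '0 -0.12 0.01 0 0 0 -1;0 -0.12 0.01 0 0 0 -1;0 -0.12 0.01 0 0 0 -1;0 -0.12 0.01 0 0 0 -1'
python3 -m handwheel '0 -0.06 0.02 0 0 0 -1;0 -0.06 0.02 0 0 0 -1;0 -0.06 0.02 0 0 0 -1;0 -0.06 0.02 0 0 0 -1'
```

```text
time: 12.98
tool_pos: [648.8, 70.1, 134.7]
tcp_rot: [-3.14, -0.005, -0.203]
contact_force: [-1.7, 1.7, 11.9]
grip_width: 0.4
finger_force: 6.7
time: 13.32
tool_pos: [651.3, 82.4, 133.2]
tcp_rot: [-3.139, -0.005, -0.203]
contact_force: [0.4, 2.6, 9.9]
grip_width: 0.3
finger_force: 5.1
time: 13.65
tool_pos: [652.6, 88.1, 131.8]
tcp_rot: [-3.139, -0.006, -0.203]
contact_force: [-1.0, 2.7, 12.2]
grip_width: 0.2
finger_force: 6.4
```

The fingers slipped off the bar's top. I'll lift clear and look.

```bash
python3 -m handwheel '0 0 -0.3 0 0 0 -1;0 0 -0.6 0 0 0 -1;0 0 -0.6 0 0 0 -0.3;0 0 -0.6 0 0 0 -0.3;0 0 -0.6 0 0 0 -0.3'
python3 - <<'E'
from plant import bot,viewer
import cv2,numpy as np
from h import *
q=np.load('q.npy');o=bot.get_obs();print(o['tool_pos'].round(1),o['contact_force'].round(1))
s=viewer.capture("wrist");p=viewer.capture("top");d=viewer.capture("side")
for th in(1.4,1.5,1.6,1.7,1.83): print(th,[np.round([proj(c,b2w(q,stay(q[3],th,x))) for x in(172,112)],1).tolist() for c in (s,p,d)])
f=cv2.resize(s["frame"][0:300,60:360],(400,400),interpolation=2);t=cv2.resize(d["frame"][100:240,200:340],(400,400),interpolation=2)
cv2.imwrite("pics/w6.png",np.hstack([f,t])[:,:,::-1])
E
```

```text
time: 14.07
tool_pos: [650.5, 87.4, 188.1]
tcp_rot: [3.141, 0.001, -0.203]
contact_force: [0.4, -0.4, -0.4]
grip_width: 16.1
finger_force: 0.0
[650.5  87.4 188.1] [ 0.4 -0.4 -0.4]
1.4 [[[309.8, 191.3], [305.8, 259.4]], [[246.5, 166.7], [241.6, 192.1]], [[232.9, 165.6], [246.6, 180.2]]]
1.5 [[[297.9, 191.7], [294.8, 260.1]], [[242.5, 165.8], [237.5, 191.3]], [[229.7, 166.9], [243.4, 181.6]]]
1.6 [[[285.6, 191.8], [283.4, 260.2]], [[238.4, 165.1], [233.5, 190.6]], [[226.4, 168.4], [240.0, 183.2]]]
1.7 [[[273.4, 191.5], [272.1, 259.8]], [[234.4, 164.4], [229.5, 189.8]], [[223.2, 170.2], [236.7, 185.2]]]
1.83 [[[257.8, 190.6], [257.6, 258.3]], [[229.4, 163.6], [224.4, 189.0]], [[219.0, 173.0], [232.4, 188.1]]]
```

View pics/w6.png

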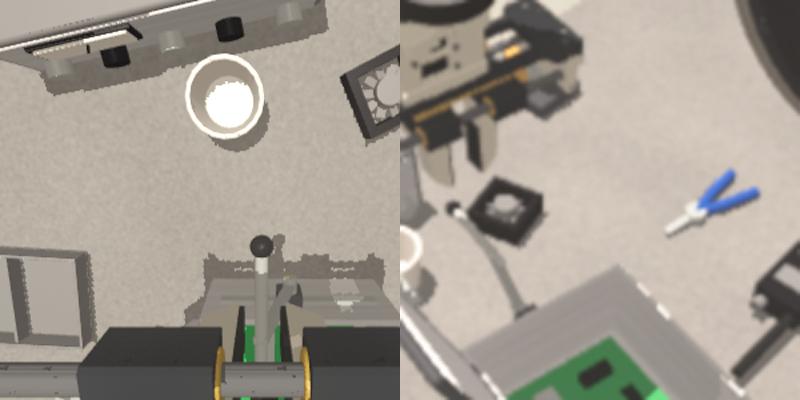

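The stay stands at its stop: the ball is at about (256,184) px, where 1.83 rad predicts (258,190). The fingertips are actually about 39 mm behind the reported TCP, so I'll grip deeper.

```bash
python3 -m handwheel '0 0 0.3 0 0 0 -0.3;0 0 0.6 0 0 0 -0.3;0 0 0.74 0 0 0 -0.3;0 0 0.74 0 0 0 -0.3;0 0 0.74 0 0 0 -0.3'
python3 -m handwheel '0 0 0 0 0 0 -1;0 0 0 0 0 0 -1;0 0 0 0 0 0 -1;0 0 0 0 0 0 -1;0 0 0 0 0 0 -1;0 0 0 0 0 0 -1;0 0 0 0 0 0 -1'
```

```text
time: 14.63
tool_pos: [650.3, 87.6, 113.7]
tcp_rot: [3.141, 0.003, -0.203]
contact_force: [0.1, -1.0, 0.2]
grip_width: 31.9
finger_force: 0.0
time: 15.22
tool_pos: [651.5, 87.8, 115.8]
tcp_rot: [-3.141, -0.002, -0.203]
contact_force: [0.8, 0.0, 3.7]
grip_width: 6.8
finger_force: 30.0
```

```bash
python3 -m handwheel '0 -0.04 0.01 0 0 0 -1;0 -0.04 0.01 0 0 0 -1;0 -0.04 0.01 0 0 0 -1;0 -0.04 0.01 0 0 0 -1'
```

```text
time: 15.55
tool_pos: [651.7, 88.1, 115.5]
tcp_rot: [3.136, -0.002, -0.204]
contact_force: [-4.8, -11.6, 10.2]
grip_width: 6.9
finger_force: 30.0
```

```bash
python3 -m handwheel '0 0.09 -0.02 0 0 0 -1;0 0.185 -0.035 0 0 0 -1;0 0.185 -0.035 0 0 0 -1;0 0.185 -0.035 0 0 0 -1;0 0.185 -0.035 0 0 0 -1;0 0.185 -0.035 0 0 0 -1'
python3 -c "
from plant import bot;p=bot.get_obs()['tool_pos'];print(.2016*p[0]+.9795*p[1])"
```

```text
time: 16.05
tool_pos: [648.5, 73.4, 118.4]
tcp_rot: [-3.141, -0.002, -0.203]
contact_force: [0.3, 1.7, 6.7]
grip_width: 6.6
finger_force: 30.0
202.67380149898213
```

```bash
python3 -m handwheel '0 0 0 0 0 0 -0.2;0 0 0 0 0 0 -0.2;0 0 0 0 0 0 -0.2;0 0 0 0 0 0 -0.2;0 0 -0.3 0 0 0 -0.2;0 0 -0.6 0 0 0 -0.2;0 0 -1 0 0 0 -0.2;0 0 -1 0 0 0 -0.2'
python3 -m handwheel '0 0 -0.4 0 0 0 -0.2;0 0 -0.8 0 0 0 -0.2;0 0 -1 0 0 0 -0.2;0 0 -1 0 0 0 -0.2'
python3 -m handwheel '-0.75 -0.75 -0.15 0 0 0 -0.2;-0.75 -0.75 -0.15 0 0 0 -0.2;-0.75 -0.75 -0.15 0 0 0 -0.2;-0.75 -0.75 -0.15 0 0 0 -0.2'
python3 -m handwheel '-0.8 -0.76 0 0 0 0 -0.2;-0.8 -0.76 0 0 0 0 -0.2;-0.8 -0.76 0 0 0 0 -0.2;-0.8 -0.76 0 0 0 0 -0.2;-0.8 -0.76 0 0 0 0 -0.2'
python3 - <<'E'
from plant import bot,viewer
import cv2,numpy as np
from h import *
q=np.load('q.npy');q[1]+=3;o=bot.get_obs();p=o['tool_pos'];print(p.round(1),"X",.9795*p[0]-.2016*p[1],"Y",.2016*p[0]+.9795*p[1])
s=viewer.capture("wrist");d=viewer.capture("side")
print([proj(s,b2w(q,np.array([x,85+83.3,293.3]))).round(1) for x in(-50,50)])
print("pin",[[np.round(proj(d,b2w(q,stay(77.3,th,x))),1).tolist() for x in(172,112)] for th in (1.6,1.67,1.75)])
cv2.imwrite("pics/w7.png",np.hstack([cv2.resize(s["frame"],(500,375)),cv2.resize(d["frame"][120:245,200:300],(300,375),interpolation=2)])[:,:,::-1])
E
```

```text
time: 16.72
tool_pos: [651.3, 73.5, 225.8]
tcp_rot: [-3.139, -0.013, -0.203]
contact_force: [0.7, 0.1, 1.6]
grip_width: 36.4
finger_force: 0.0
time: 17.05
tool_pos: [649.7, 73.4, 323.3]
tcp_rot: [-3.14, -0.01, -0.203]
contact_force: [0.4, 0.1, 0.3]
grip_width: 36.9
finger_force: 0.0
time: 17.38
tool_pos: [587.3, 166.2, 333.0]
tcp_rot: [-3.14, 0.0, -0.198]
contact_force: [-0.0, 0.1, 0.4]
grip_width: 36.6
finger_force: 0.0
time: 17.8
tool_pos: [526.2, 253.2, 331.5]
tcp_rot: [3.141, 0.001, -0.201]
contact_force: [0.2, 0.2, -0.1]
grip_width: 36.7
finger_force: 0.0
[526.2 253.2 331.5] X 464.3245676079927 Y 354.0718882256679
[array([255.5, 256. ]), array([255.7, 145.8])]
pin [[[225.6, 169.0], [239.2, 183.9]], [[223.3, 170.3], [236.8, 185.2]], [[220.7, 171.9], [234.2, 186.9]]]
```

View pics/w7.png

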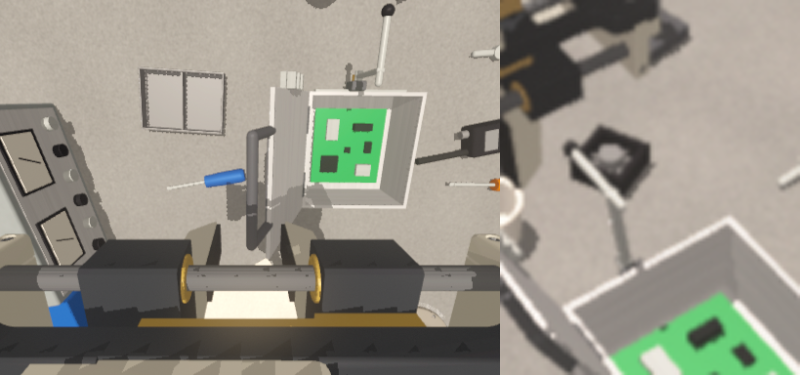

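The stay is where I left it: the ball is at (224,170) px in the side view, against (223.3,170.3) predicted. The handle is centred under the gripper. I'll descend and grip it.

```bash
python3 -m handwheel '0.05 0 0.3 0 0 0 -0.2;0.05 0 0.6 0 0 0 -0.2;0.05 0 0.9 0 0 0 -0.2;0.05 0 0.93 0 0 0 -0.2;0.05 0 0.93 0 0 0 -0.2'
python3 -m handwheel '0 0 0 0 0 0 -1;0 0 0 0 0 0 -1;0 0 0 0 0 0 -1;0 0 0 0 0 0 -1;0 0 0 0 0 0 -1;0 0 0 0 0 0 -1;0 0 0 0 0 0 -1'
python3 -c "
from plant import bot;p=bot.get_obs()['tool_pos'];print(.2016*p[0]+.9795*p[1])"
```

```text
time: 18.32
tool_pos: [531.4, 250.0, 237.5]
tcp_rot: [3.139, 0.004, -0.205]
contact_force: [0.7, -0.0, 0.8]
grip_width: 36.8
finger_force: 0.0
time: 18.9
tool_pos: [531.9, 250.9, 240.5]
tcp_rot: [3.141, -0.002, -0.204]
contact_force: [-0.7, -4.8, 5.3]
grip_width: 8.9
finger_force: 30.0
352.99447554538614
```

```bash
python3 -m handwheel '0 0.15 -0.06 0 0 0 -1;0 0.31 -0.1 0 0 0 -1;0 0.47 -0.13 0 0 0 -1;0 0.62 -0.16 0 0 0 -1;0 0.78 -0.16 0 0 0 -1;0 0.945 -0.16 0 0 0 -1;0 0.945 -0.16 0 0 0 -1'
python3 -m handwheel '0 0.21 0.02 0 0 0 -1;0 0.42 0.065 0 0 0 -1;0 0.63 0.13 0 0 0 -1;0 0.63 0.13 0 0 0 -1;0 0.63 0.13 0 0 0 -1'
python3 -m handwheel '0 0.1 0.04 0 0 0 -1;0 0.2 0.085 0 0 0 -1;0 0.29 0.14 0 0 0 -1;0 0.34 0.165 0 0 0 -1;0 0.34 0.165 0 0 0 -1;0 0.34 0.165 0 0 0 -1'
python3 -c "
from plant import bot;p=bot.get_obs()['tool_pos'];print(.2016*p[0]+.9795*p[1])"
```

```text
time: 19.48
tool_pos: [511.5, 156.1, 256.1]
tcp_rot: [3.141, 0.0, -0.206]
contact_force: [-1.5, 1.6, 4.1]
grip_width: 9.1
finger_force: 30.0
time: 19.9
tool_pos: [498.6, 96.2, 242.4]
tcp_rot: [3.141, 0.002, -0.205]
contact_force: [-4.7, -0.5, 5.5]
grip_width: 8.8
finger_force: 30.0
time: 20.4
tool_pos: [491.8, 64.0, 226.1]
tcp_rot: [3.14, 0.002, -0.203]
contact_force: [-6.1, -2.0, 6.3]
grip_width: 9.0
finger_force: 30.0
161.81266602331937
```

```bash
python3 -m handwheel '0 0.045 0.03 0 0 0 -1;0 0.09 0.057 0 0 0 -1;0 0.09 0.057 0 0 0 -1;0 0.09 0.057 0 0 0 -1'
python3 -m handwheel '0 0.045 0.03 0 0 0 -1;0 0.09 0.06 0 0 0 -1;0 0.09 0.06 0 0 0 -1;0 0.09 0.06 0 0 0 -1'
python3 -c "
from plant import bot;p=bot.get_obs()['tool_pos'];print(.2016*p[0]+.9795*p[1])"
```

```text
time: 20.73
tool_pos: [490.0, 55.2, 220.5]
tcp_rot: [3.14, 0.002, -0.203]
contact_force: [-6.2, -3.6, 6.0]
grip_width: 9.0
finger_force: 30.0
time: 21.07
tool_pos: [488.1, 46.5, 214.1]
tcp_rot: [3.14, 0.003, -0.203]
contact_force: [-6.0, -2.8, 4.6]
grip_width: 9.0
finger_force: 30.0
143.94391992856717
```

```bash
python3 -m handwheel '0 0.02 0.017 0 0 0 -1;0 0.045 0.035 0 0 0 -1;0 0.045 0.035 0 0 0 -1;0 0.045 0.035 0 0 0 -1'
python3 -m handwheel '0 0.02 0.017 0 0 0 -1;0 0.04 0.033 0 0 0 -1;0 0.04 0.033 0 0 0 -1;0 0.04 0.033 0 0 0 -1'
python3 -c "
from plant import bot;p=bot.get_obs()['tool_pos'];print(.2016*p[0]+.9795*p[1])"
```

```text
time: 21.4
tool_pos: [487.2, 42.1, 210.7]
tcp_rot: [3.14, 0.003, -0.203]
contact_force: [-5.6, -3.2, 3.8]
grip_width: 8.7
finger_force: 30.0
time: 21.73
tool_pos: [486.3, 38.2, 207.4]
tcp_rot: [3.14, 0.003, -0.203]
contact_force: [-5.8, -3.4, 4.7]
grip_width: 8.8
finger_force: 30.0
135.43588336336512
```

```bash
python3 -m handwheel '0 0.02 0.017 0 0 0 -1;0 0.04 0.034 0 0 0 -1;0 0.04 0.034 0 0 0 -1;0 0.04 0.034 0 0 0 -1'
python3 -m handwheel '0 0.02 0.017 0 0 0 -1;0 0.04 0.035 0 0 0 -1;0 0.04 0.035 0 0 0 -1;0 0.04 0.035 0 0 0 -1'
python3 - <<'E'
from plant import bot,viewer
import cv2,numpy as np
p=bot.get_obs()['tool_pos'];print(.2016*p[0]+.9795*p[1])
d=viewer.capture("side");t=viewer.capture("top")
cv2.imwrite("pics/w8.png",np.hstack([cv2.resize(d["frame"][120:270,180:330],(400,400),interpolation=2),cv2.resize(t["frame"][130:270,170:310],(400,400),interpolation=2)])[:,:,::-1])
E
```

```text
time: 22.07
tool_pos: [485.5, 34.3, 204.1]
tcp_rot: [3.14, 0.003, -0.203]
contact_force: [-6.7, -2.3, 5.2]
grip_width: 9.0
finger_force: 30.0
time: 22.4
tool_pos: [485.1, 32.2, 202.1]
tcp_rot: [-3.139, 0.001, -0.202]
contact_force: [-7.9, 4.8, 14.8]
grip_width: 8.8
finger_force: 30.0
129.33544990022736
```

View pics/w8.png

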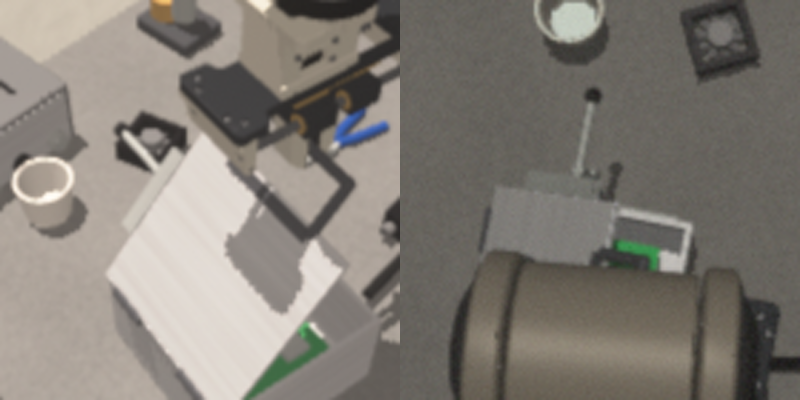

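The tool is now carried at about 0.84 rad, which matches a seated pin (a tooth's tip would have stopped it near 0.95). I'll release and back off.

```bash
python3 -m handwheel '0 -0.01 -0.01 0 0 0 -1;0 -0.01 -0.01 0 0 0 -0.2;0 -0.01 -0.01 0 0 0 -0.2;0 -0.01 -0.01 0 0 0 -0.2;0 -0.01 -0.01 0 0 0 -0.2;0 -0.01 -0.01 0 0 0 -0.2'
python3 -m handwheel '0 0 -0.3 0 0 0 -0.2;0 0 -0.6 0 0 0 -0.2;0 0 -1 0 0 0 -0.2;0 0 -1 0 0 0 -0.2'
python3 -m handwheel '-0.5 1 -0.3 0 0 0 -0.2;-0.5 1 -0.3 0 0 0 -0.2;-0.5 1 -0.3 0 0 0 -0.2;-0.5 1 -0.3 0 0 0 -0.2'
python3 -m handwheel '-0.5 1 0 0 0 0 -0.2;-0.5 1 0 0 0 0 -0.2;-0.5 1 0 0 0 0 -0.2;-0.5 1 0 0 0 0 -0.2'
python3 - <<'E'
from plant import bot,viewer
import cv2,numpy as np
from h import *
q=np.load('q.npy');q[1]+=2.5
d=viewer.capture("side");t=viewer.capture("top")
for ph in(.75,.8,.85,.9,.95,1.0):
  c=[np.array([x,85-170*np.cos(ph)+5*np.sin(ph),95+170*np.sin(ph)+5*np.cos(ph)]) for x in(90,-90)]
  print(ph,[np.round(proj(k,b2w(q,P)),1).tolist() for k in(d,t) for P in c])
for th in(1.5,1.6,1.65,1.7):print(th,[np.round(proj(k,b2w(q,stay(77,th,172))),1).tolist() for k in(d,t)])
cv2.imwrite("pics/w9.png",np.hstack([cv2.resize(d["frame"][120:270,180:330],(400,400),interpolation=2),cv2.resize(t["frame"][130:270,170:310],(400,400),interpolation=2)])[:,:,::-1])
E
```

```text
time: 23.0
tool_pos: [486.2, 31.3, 201.2]
tcp_rot: [3.141, 0.0, -0.203]
contact_force: [1.1, -0.4, 0.6]
grip_width: 35.2
finger_force: 0.0
time: 23.33
tool_pos: [489.1, 31.0, 308.5]
tcp_rot: [-3.14, -0.012, -0.203]
contact_force: [0.5, -0.7, 0.5]
grip_width: 37.0
finger_force: 0.0
time: 23.67
tool_pos: [415.2, -59.9, 333.3]
tcp_rot: [3.139, -0.003, -0.207]
contact_force: [0.2, 0.3, 1.4]
grip_width: 36.7
finger_force: 0.0
time: 24.0
tool_pos: [345.7, -147.3, 331.4]
tcp_rot: [3.14, 0.0, -0.208]
contact_force: [0.7, -0.3, -0.3]
grip_width: 36.9
finger_force: 0.0
0.75 [[261.0, 167.8], [313.6, 220.0], [249.6, 202.8], [233.9, 284.9]]
0.8 [[258.8, 167.1], [311.7, 219.7], [246.7, 202.2], [230.9, 284.7]]
0.85 [[256.5, 166.5], [309.6, 219.5], [243.7, 201.5], [227.7, 284.5]]
0.9 [[254.1, 166.1], [307.4, 219.6], [240.5, 200.8], [224.3, 284.3]]
0.95 [[251.5, 165.8], [305.0, 219.8], [237.1, 200.0], [220.9, 284.0]]
1.0 [[248.8, 165.7], [302.4, 220.1], [233.6, 199.3], [217.3, 283.7]]
1.5 [[228.9, 167.4], [241.3, 165.9]]
1.6 [[225.6, 169.0], [237.3, 165.1]]
1.65 [[224.0, 169.8], [235.3, 164.7]]
1.7 [[222.4, 170.8], [233.3, 164.4]]
```

View pics/w9.png

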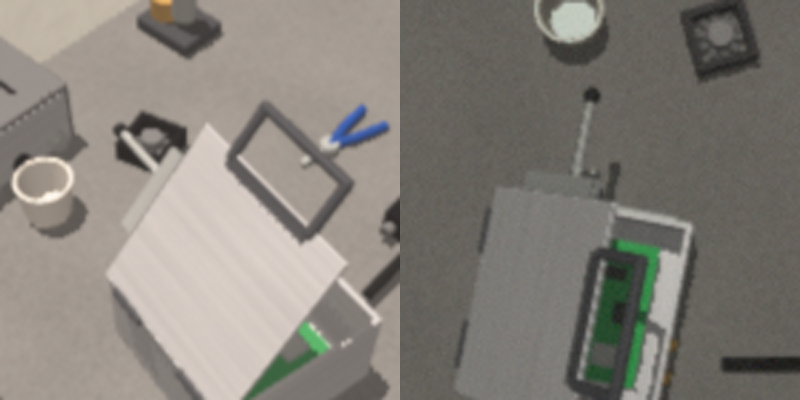

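The cover's corners sit at (257,167) and (309,218) px in the side view, which means about 0.855 rad. That is the value computed for a pin home in the second notch, with the stay at about 1.63 rad. Nothing is being touched, so I'm handing it in.

```bash
python3 -c "
from plant import bot;print(bot.close_job())"
```

```text
the job is handed in; nothing more can be done
None
```

I handed in the job with the cover propped at about 0.855 rad and the stay at about 1.63 rad; camera angles put the pin home in the middle tooth's notch, the gripper is clear, no bystander was touched, and the verdict was not shown.

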